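Turn the seed carrier to the light and hold the reflector lid at its mark

TASK

Turn the blue seed carrier in the little slide-jaw fixture so that its black seed face looks squarely at the white light box, and, leaving it standing in its place between the jaws, push the orange jaw shut so that the carrier is held snugly against the fixed jaw. Only then lift the reflector lid of the light box by its black rod until the lid stands at the same slope as the red mark arm, and finish while still holding it there with the gripper, because the lid falls shut when let go. Do not move the red mark arm, and leave the tape rolls and the seed dish where they are.

Things in the scene. Friction and masses are not known exactly. Their poses are not given: they have to be found in the camera images.
- station: Fixed grey base plate (385 x 225 mm, top 12 mm above the table) carrying fixture, light box, lid and mark. Origin: on the table below the carrier's seat (the bare plate between the jaws); x points from the seat to the light box (away from the robot, turned up to 0.25 rad), y left, z up. The plate spans x -50 to 335, y -120 to 105 mm
- fixed_jaw (a point): middle of the inner face of the dark steel fixed jaw, left of the seat: at station y = 22 mm, z = 32 mm; the jaw is 52 mm long (station x -26 to 26 mm), its top at z = 52 mm. Axes as the station's
- jaw (a joint): orange sliding jaw right (-y) of the seat, 52 mm long, 14 mm thick, top at z = 52 mm: metres slid from fully open toward the fixed jaw (station +y). Inner face at station y = value - 0.068, outer face (pushed on) at value - 0.082; it starts at 0 to 0.010 and reads 0.046 when it clamps the carrier. It stays where left; sliding takes about 3 N
- carrier_grip (a point): middle of the grey square grip (22 x 22 mm, 42 mm tall) centred on top of the loose blue carrier, a block 44 x 44 x 50 mm (90 mm tall in all, 130 to 250 g); 70 mm above its underside. x points out of the black seed face, z up. It starts on the seat between the open jaws, seed face turned 1.1 to 1.75 rad left of the light box. White dashes on top are on the seed-face side
- carrier_face (a point): centre of the carrier's black seed face with nine pale seeds, 22 mm out from the carrier's axis and 25 mm above its underside; x points out of the face
- hinge (a point): middle of the lid's hinge line, which is parallel to station y, at station x = 295 mm, z = 56 mm. Axes as the station's. In front of it lies the white light box: station x 158 to 294, y -83 to 83 mm, top at z = 50 mm. Right of it stands the white scale plate: x 150 to 305, y -95 to -99 mm, top at z = 197 mm, with black ticks every 10 degrees of lid angle
- lid (a joint): reflector lid (aluminium, yellow stripe along its right edge, about 220 g): angle in rad, 0 = shut and level, grows as its front edge is lifted (to 1.4 at most). It moves freely and falls shut when let go
- lid_rod (a point): middle of the lid's black round grip rod, 12 mm thick, 96 mm free between side arms, parallel to the hinge line, 190 mm from it. Shut: station x = 105 mm, z = 56 mm, 38 mm of air below, over 40 mm to the light box. At angle a: x = 295 - 190 cos a, z = 56 + 190 sin a. Fingers closing along station x grip it from above; it can turn in them. x runs along the lid to the hinge
- mark (a joint): red mark arm on the scale plate, on the lid's hinge line: the lid angle that is wanted, in rad (0.55 to 1.0), counted like the lid's. It is held by friction only
- mark_tip (a point): tip of the red mark arm, 125 mm from the hinge line, at station y = -92 mm; x along the arm, toward the hinge
- tape_yellow: loose roll of yellow tape, 60 mm across, 19 mm high, on the table; origin under its centre; a bystander
- tape_white: loose roll of white tape, 47 mm across, 18 mm high, on the table; origin under its centre; a bystander
- petri: loose clear seed dish, 60 mm across, 12 mm high, on the table; origin under its centre; a bystander
There are look-alikes about, which are no part of the job. Of the things that look like the part that bears carrier_grip, the middle-sized one is meant.

How it is judged (in metres and radians):
On the way:
1. the carrier stands on the seat, seed face square to the light box, let go and clamped by the jaw, the lid still shut (x of carrier_face in the frame of station above 0.008 m and angle between the x axis of carrier_grip and the x axis of station, either way round below 0.08 rad and z of carrier_grip in the frame of station below 0.085 m and angle between carrier_grip's own z axis and vertical below 0.06 rad and value of joint jaw above 0.0435 m and x of carrier_grip in the frame of station between -0.014 and 0.014 m and y of carrier_grip in the frame of station between -0.004 and 0.004 m and contact force between the fingers and carrier below 0.1 N and value of joint lid below 0.15 rad), for 0.2 s.
At the end, for the whole second after the job is handed in: The gripper's fingers hold the lid still within 0.07 rad (4 degrees) of the red mark arm; the carrier stands on the seat between the jaws, within 14 mm of the seat's middle along the jaws, its seed face within 0.08 rad of square to the light box, and the sliding jaw is within 2.5 mm of tight on it (angle between the x axis of lid_rod and the x axis of mark_tip, either way round below 0.07 rad and value of joint lid above 0.4 rad and velocity of joint lid between -0.05 and 0.05 rad/s and contact force between the fingers and lid above 0.4 N and contact force between carrier and lid below 0.05 N and x of carrier_face in the frame of station above 0.008 m and angle between the x axis of carrier_grip and the x axis of station, either way round below 0.08 rad and z of carrier_grip in the frame of station below 0.085 m and angle between carrier_grip's own z axis and vertical below 0.06 rad and value of joint jaw above 0.0435 m and x of carrier_grip in the frame of station between -0.014 and 0.014 m and y of carrier_grip in the frame of station between -0.004 and 0.004 m); the arm keeps its last pose, push and grip.
It fails at once if the red mark arm was moved (more than 5 mm at its tip) (distance of mark_tip from where it was at the start of the episode above 0.005 m).
It fails at once if a tape roll or the seed dish was moved (more than 15 mm) (distance of any of tape_yellow, tape_white, petri from where it was at the start of the episode above 0.015 m).
It also fails if it takes over 61 s, if anything falls off the work surface, if the arm or the gripper's body presses on something with over 40 N, if the wrist force passes 120 N, or if a joint passes its speed limit or range.

ROBOT

A 6-joint arm with a two-finger parallel gripper is mounted at the origin on a cart in front of the work surface, level with it; the furniture and walls round the work are solid. World frame = base frame: x ahead of the robot, y to its left, z up, the work surface at z = 0. Lengths are in m, angles in degrees, forces in N, time in s.
With the tool pointing down it reaches from about 0.25 to 0.725 m from the base axis. Payload 9.7 kg.
Tool frame: the origin (TCP) lies midway between the tips of the shut fingers; the grasp point (between the pads) lies 19 mm behind it (bot.grasp_offset is the distance from the TCP to the grasp point, in m); z points along the fingers, x is the direction in which the jaws open and shut, and the axes are right-handed (so a half turn about z gives the same grasp; the last joint's range is limited). The gripper opens to 85 mm and grips with 20 to 120 N. Pads are 22 mm wide; open, the fingers measure 114 mm over their backs; the gripper's body (76 mm by 85 mm) begins 54 mm behind the grasp point. The pads swing forward as they close: fully open they stand 13 mm farther back than shut.
Start: joints at [-70.187, 4.979, 10.078, 95.1, 0, 90], TCP at [0.186, -0.517, 0.231] pointing down, gripper open.
Joint ranges: [-179.16, 179.16], [-48.56, 103.87], [-65.8, 70.77], [-126.05, 130.52], [-82.76, 87.17], [-180, 180]. Speed limits (degrees/s): [127.2, 127.2, 147.25, 180, 180, 180].

INTERFACE

Orientations are given as [roll, pitch, yaw] about the fixed x, y, z axes, in that order (R = Rz(yaw) Ry(pitch) Rx(roll)).
In Python, from workcell import bot gives the robot as it stands.
- The arm moves only by the tool send_rows, never from a script. Its argument "targets" is a list of rows, each a list of 5 numbers: the closure, from 0 (fully open) to 1 (shut), then the shift along the world's x, y, z in mm, then the turn about the world's z in degrees. A call has 1 to 10 rows; each row is the pose to reach, as a shift and turn from the pose commanded when the call began; what a row does not reach only later rows make up. A row lasts 1/8 s, in which the tool goes at most 62.5 mm and 10.7 degrees, less where a joint would pass 70% of its speed; a pose out of reach is approached as far as the arm can. A call with a gripper value outside its range is refused whole. The fingers move at their own pace and stop on an object; "squeeze" is the grip in N (left out, the last holds). Time passes only in rows, so rows that repeat a pose let the fingers close. It gives the time, the measured TCP pose, the force and the opening at its end, in the units of the state.
- bot.get_obs(): the state, without advancing time (a new reading comes with each control period).
- bot.camera(name): name is "side" or "top"; returns a dict with "pixels" (420x560x3 uint8, red, green, blue), "intrinsics" (3x3 intrinsics, pixels), "dist" ([k1, k2, p1, p2, k3] as OpenCV has them; the pictures are not rectified), "view" (4x4, takes a point from world to camera coordinates). Camera axes: x right, y down, z forward; pixel columns grow to the right and rows downward; lengths in m; the calibration is good to about 2 mm. A picture is of the moment at which its call begins. There is no depth.
- bot.job_done(): hands the job in, once; it reports no verdict.
The state is a dict: "time": time; "q": joint angles; "qd": joint speeds; "joint_efforts": joint torques, N m; "ee_pos": TCP position; "tcp_rot": TCP orientation; "wrist_force": force on the tool from outside, world axes, zero at the start; "torque": the same for the moment, N m; "opening": finger opening in m.
Only numpy, scipy, OpenCV 4.12 (cv2) and the standard library are available. Lean on these libraries where they do the work, as an engineer would, in place of code of your own. Each camera call takes 0.05 s, during which the arm holds its last target.

## Working session

There is one attempt and no reset: what is moved stays moved. The work goes in short steps, Python scripts to look and compute and a tool call to move; the robot and the scene stay as the last step left them, time stands still between calls to the robot, and variables do not carry over. Pictures are saved under pics/ and viewed, and the job is handed in when it is done.

Besides the shell and the picture viewer there is one more tool, called after "Request:" as a command line: name --pt "numbers of a row" for each row, then --argument value for the rest. send_rows: Moves the arm, as the interface text tells. Its arguments: {"type":"object","properties":{"targets":{"type":"array","items":{"type":"array","items":{"type":"number"}}},"squeeze":{"type":"number"}},"required":["targets"]}

```bash
ls; mkdir -p pics
python3 - <<'E'
from workcell import bot
import cv2
print(bot.get_obs())
for n in("side","top"):
    c=bot.camera(n); cv2.imwrite(f"pics/{n}0.png",c["pixels"][:,:,::-1]); print(n,c["intrinsics"],c["dist"],c["view"])
E
```

```text
pics
{'time': 0.0, 'q': array([-7.01893599e+01,  5.01189395e+00,  1.00340876e+01,  9.50973899e+01,
       -1.00984650e-03,  8.99993876e+01]), 'qd': array([ 0.0092444 , -0.04343565,  0.02974935,  0.11651386, -0.06667497,
       -0.08561849]), 'joint_efforts': array([-1.91008185e-03, -5.20388639e+01,  4.64806974e+01,  1.61010318e-02,
       -1.02352506e-04, -3.13895248e-05]), 'ee_pos': array([ 0.18632456, -0.51724979,  0.23057215]), 'tcp_rot': array([ 1.79998991e+02,  7.51962125e-02, -7.01887474e+01]), 'wrist_force': array([-0.99346764,  0.01706443,  0.96627239]), 'torque': array([ 0.02004037, -0.00153449,  0.00325118]), 'opening': 0.08547547947003284}
side [[433.82195977   0.         282.86529339]
 [  0.         433.82195977 209.71142891]
 [  0.           0.           1.        ]] [-0.09131733  0.          0.          0.          0.        ] [[ 0.99981099 -0.01913435 -0.00344424 -0.56820049]
 [-0.0126622  -0.506431   -0.86218752  0.12400539]
 [ 0.01475313  0.86206817 -0.50657756  1.07233269]
 [ 0.          0.          0.          1.        ]]
top [[384.81860742   0.         275.9463162 ]
 [  0.         384.81860742 208.08876998]
 [  0.           0.           1.        ]] [-0.06573764  0.          0.          0.          0.        ] [[-5.21875324e-04 -9.99975428e-01 -6.99080784e-03  6.86058511e-02]
 [-9.91125442e-01  1.44651181e-03 -1.32922029e-01  5.74369909e-01]
 [ 1.32928875e-01  6.85939878e-03 -9.91101843e-01  1.02044568e+00]
 [ 0.00000000e+00  0.00000000e+00  0.00000000e+00  1.00000000e+00]]
```

View pics/side0.png

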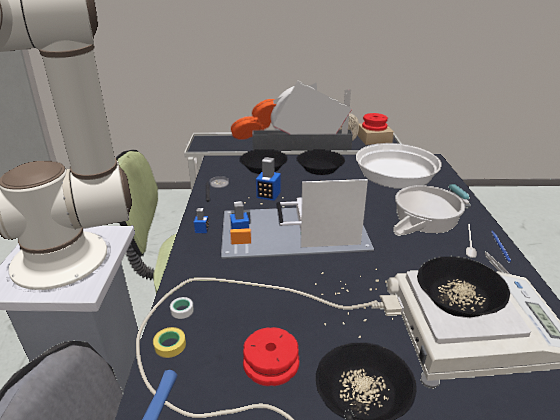

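View pics/top0.png

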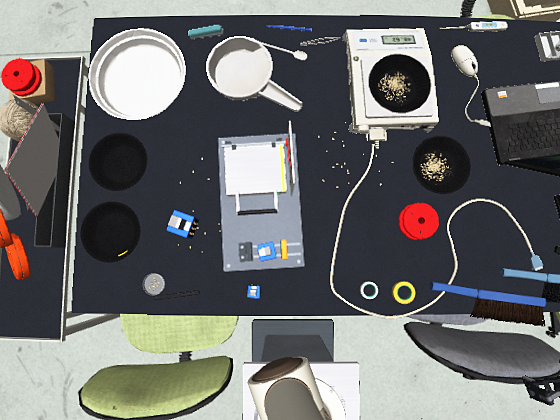

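Run:
```python
import cv2
t=cv2.imread("pics/top0.png"); s=cv2.imread("pics/side0.png")
cv2.imwrite("pics/c1.png",cv2.resize(t[125:305,205:325],None,fx=5,fy=5,interpolation=cv2.INTER_CUBIC)[:450])
cv2.imwrite("pics/c1a.png",cv2.resize(t[125:215,205:325],None,fx=6,fy=6,interpolation=cv2.INTER_CUBIC))
cv2.imwrite("pics/c1b.png",cv2.resize(t[200:285,205:325],None,fx=6,fy=6,interpolation=cv2.INTER_CUBIC))
cv2.imwrite("pics/c2.png",cv2.resize(s[150:270,180:390],None,fx=3.8,fy=3.8,interpolation=cv2.INTER_CUBIC))
```

```text
(no output)
```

View pics/c1a.png

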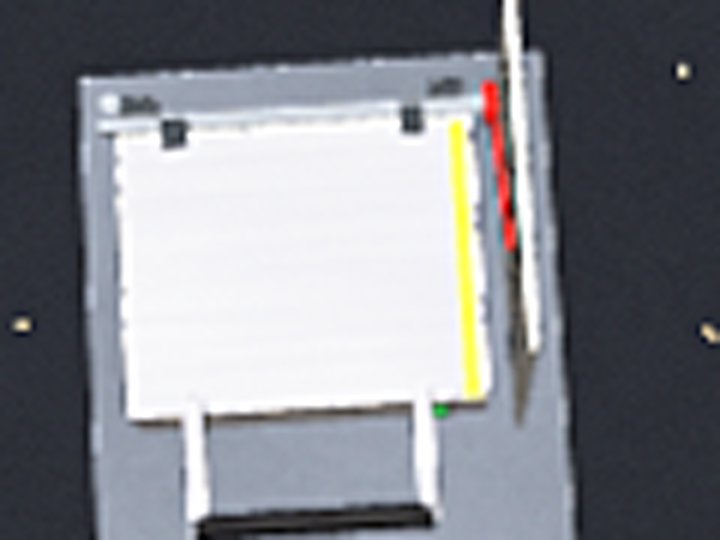

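View pics/c1b.png

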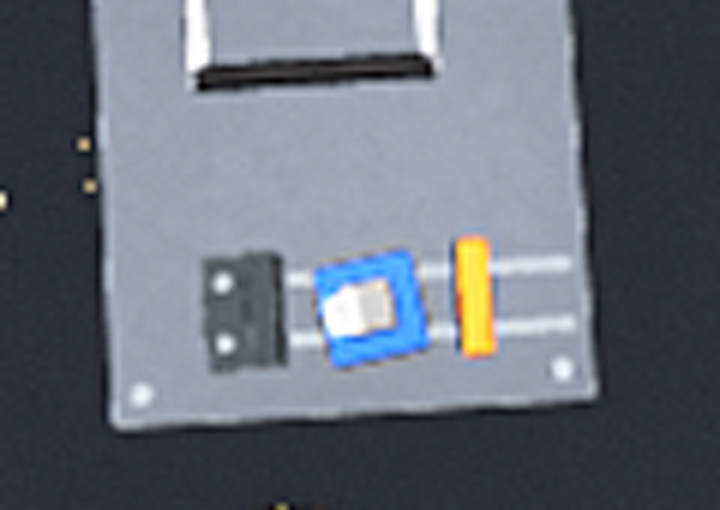

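View pics/c2.png

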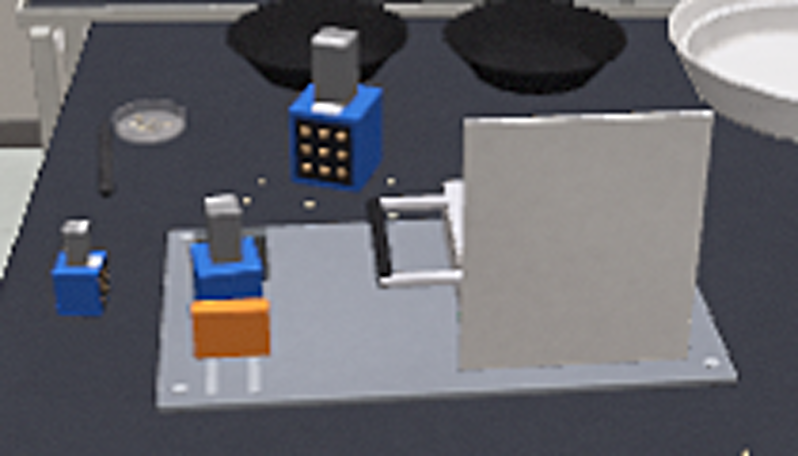

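```bash
cat > h.py <<'E'
import cv2,numpy as np
from workcell import bot
def ray(c,uv):
    p=cv2.undistortPoints(np.array(uv,float).reshape(-1,1,2),c["intrinsics"],c["dist"]).reshape(-1,2)
    V=c["view"];R=V[:3,:3];o=-R.T@V[:3,3]
    d=np.c_[p,np.ones(len(p))]@R
    return o,d
def onz(c,uv,z):
    o,d=ray(c,uv); return o+d*((z-o[2])/d[:,2])[:,None]
def proj(c,P):
    V=c["view"]; r,_=cv2.Rodrigues(V[:3,:3])
    return cv2.projectPoints(np.array(P,float).reshape(-1,1,3),r,V[:3,3],c["intrinsics"],c["dist"])[0].reshape(-1,2)
E
python3 - <<'E'
from h import *
c=bot.camera("top");im=c["pixels"]
print("cam",ray(c,[[0,0]])[0])
# plate corners (crop 6x, origin 205,125 / 205,200)
f=lambda x,y,o:(205+(x+.5)/6-.5,o+(y+.5)/6-.5)
cor=[f(80,78,125),f(543,50,125),f(598,397,200),f(113,430,200)] # far-left, far-right, near-right, near-left
P=onz(c,cor,.012); 
L=np.array([[.335,.105],[.335,-.120],[-.05,-.120],[-.05,.105]])
A,B=L-L.mean(0),P[:,:2]-P[:,:2].mean(0)
a=np.arctan2((A[:,0]*B[:,1]-A[:,1]*B[:,0]).sum(),(A*B).sum())
R=np.array([[np.cos(a),-np.sin(a)],[np.sin(a),np.cos(a)]])
t=P[:,:2].mean(0)-R@L.mean(0)
print("yaw",np.degrees(a),"origin",t,"res mm",(P[:,:2]-(L@R.T+t))*1e3)
S=lambda p:np.r_[R@np.array(p[:2])+t,p[2]]
I=lambda q:(np.array(q)[:,:2]-t)@R
# blue top corners at z=12+50
b=[f(315,270,200),f(410,250,200),f(430,345,200),f(338,368,200)]
hsv=cv2.cvtColor(im,cv2.COLOR_RGB2HSV)
m=cv2.inRange(hsv,(100,120,80),(125,255,255)); m[:, :240]=0;m[:,290:]=0;m[:230]=0;m[275:]=0
k=np.argwhere(m)[:,::-1]; r=cv2.minAreaRect(k.astype(np.float32)); print("blue",r)
print("carrier corners station",I(onz(c,b,.062)), I(onz(c,cv2.boxPoints(r),.062)))
rod=[f(200,80,200),f(433,65,200)]; print("rod",I(onz(c,rod,.056)))
print("jaw top",I(onz(c,[f(458,238,200),f(488,236,200),f(494,355,200),f(463,357,200)],.052)))
print("rod world",S((.105,0,.056)),"jaw push",S((0,-.082,.04)))
# red
m=cv2.inRange(hsv,(0,150,100),(8,255,255))|cv2.inRange(hsv,(172,150,100),(180,255,255)); m[:,:280]=0;m[:,300:]=0;m[:130]=0;m[180:]=0
k=np.argwhere(m)[:,::-1]; print("red",k.min(0),k.max(0)); print(k[np.argsort(k[:,1])].tolist())
for ang in (.5,.6,.7,.8,.9,1.0):
  print(ang,proj(c,[S((.295-.125*np.cos(ang),-.092,.056+.125*np.sin(ang))),S((.295,-.092,.056))]).round(2).tolist())
np.savez("st.npz",R=R,t=t,a=a)
E
```

```text
cam [0.43366174 0.06077369 1.08819161]
yaw 3.459056194223373 origin [0.45770899 0.1121793 ] res mm [[-0.71299329 -0.38445492]
 [-1.11666271 -0.09005035]
 [ 1.71278119  0.52968237]
 [ 0.1168748  -0.0551771 ]]
blue ((266.4058532714844, 251.07644653320312), (16.59518051147461, 16.812110900878906), 77.47119140625)
carrier corners station [[ 0.01605538  0.00495948]
 [ 0.02232801 -0.03760948]
 [-0.02000941 -0.04391201]
 [-0.02761744 -0.00279624]] [[ 0.01559157  0.00680639]
 [ 0.0226026  -0.03734617]
 [-0.02074381 -0.04429619]
 [-0.02769022 -0.0003613 ]]
rod [[ 0.10471731  0.05241266]
 [ 0.1050399  -0.05286576]]
jaw top [[ 0.02685174 -0.05928173]
 [ 0.02691951 -0.07275542]
 [-0.02610288 -0.07203622]
 [-0.02614066 -0.05820024]]
rod world [0.56251769 0.11851451 0.056     ] jaw push [0.46265648 0.03032869 0.04      ]
red [285 139] [290 166]
[[285, 139], [286, 139], [287, 139], [286, 140], [287, 140], [286, 141], [287, 141], [286, 142], [287, 142], [286, 143], [287, 143], [286, 144], [287, 144], [286, 145], [287, 145], [287, 146], [287, 147], [288, 147], [287, 148], [288, 148], [287, 149], [288, 149], [287, 150], [288, 150], [288, 151], [288, 152], [288, 153], [289, 153], [288, 154], [288, 155], [289, 155], [288, 156], [289, 156], [288, 157], [289, 157], [289, 158], [289, 159], [289, 160], [289, 161], [290, 161], [289, 162], [290, 162], [289, 163], [290, 163], [289, 164], [290, 164], [289, 165], [290, 165], [290, 166]]
0.5 [[289.88, 175.73], [286.64, 141.79]]
0.6 [[289.83, 172.33], [286.64, 141.79]]
0.7 [[289.74, 168.53], [286.64, 141.79]]
0.8 [[289.62, 164.37], [286.64, 141.79]]
0.9 [[289.47, 159.9], [286.64, 141.79]]
1.0 [[289.28, 155.17], [286.64, 141.79]]
```

Request:
send_rows --pt "0 30 60 0 10" --pt "0 55 120 0 20" --pt "0 80 180 0 30" --pt "0 105 240 0 40" --pt "0 135 300 0 50" --pt "0 160 360 0 60" --pt "0 190 420 0 70" --pt "0 215 480 0 80" --pt "0 240 540 0 83" --pt "0 270 610 0 83"

```text
time: 1.4
ee_pos: [0.4402, 0.0559, 0.2313]
tcp_rot: [180.0, -0.0, 12.9]
wrist_force: [2.0, -0.8, 0.6]
opening: 0.0851
```

```bash
python3 -c "
from workcell import bot
o=bot.get_obs();print(o['time'],o['q'],o['ee_pos'],o['tcp_rot'])"
```

```text
1.4 [ 7.23810914e+00 -9.50445143e+00 -3.93582565e+00  9.55370633e+01
 -1.05823373e-02  8.43569301e+01] [0.44018706 0.05585298 0.23130617] [ 1.79986365e+02 -3.03689875e-02  1.28811797e+01]
```

Request:
send_rows --pt "0 0 0 0 10" --pt "0 0 0 0 20" --pt "0 0 0 0 30" --pt "0 0 0 0 40" --pt "0 0 0 0 50" --pt "0 0 0 0 60" --pt "0 0 0 0 70" --pt "0 0 0 0 80" --pt "0 0 0 0 89.8" --pt "0 0 0 0 89.8"

```text
time: 2.65
ee_pos: [0.4397, 0.0536, 0.2311]
tcp_rot: [-180.0, -0.0, 102.5]
wrist_force: [-0.3, -0.1, 0.6]
opening: 0.0852
```

```bash
python3 -c "
from workcell import bot
o=bot.get_obs();print(o['time'],o['q'],o['ee_pos'],o['tcp_rot'])"
```

```text
2.65 [ 6.95532859e+00 -9.55481143e+00 -3.99986033e+00  9.55727751e+01
  5.95947068e-04 -5.59007248e+00] [0.43974226 0.05364856 0.23112258] [-1.79982319e+02 -2.32936088e-03  1.02545401e+02]
```

Request:
send_rows --pt "0 16.7 39.4 0 0.2" --pt "0 16.7 39.4 -50 0.2" --pt "0 16.7 39.4 -100 0.2" --pt "0 16.7 39.4 -135 0.2" --pt "0 16.7 39.4 -155 0.2" --pt "0 16.7 39.4 -162 0.2" --pt "0 16.7 39.4 -162 0.2"

```text
time: 3.52
ee_pos: [0.4565, 0.093, 0.0695]
tcp_rot: [-180.0, 0.0, 102.7]
wrist_force: [-0.3, 1.1, 0.9]
opening: 0.0852
```

Run:
```python
from h import *
for n,b in(("side",(150,270,180,390)),("top",(200,285,205,325))):
    c=bot.camera(n);im=c["pixels"][b[0]:b[1],b[2]:b[3],::-1]; k=3.8 if n=="side" else 6
    cv2.imwrite(f"pics/{n}1.png",cv2.resize(im,None,fx=k,fy=k,interpolation=cv2.INTER_CUBIC))
```

```text
(no output)
```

View pics/side1.png

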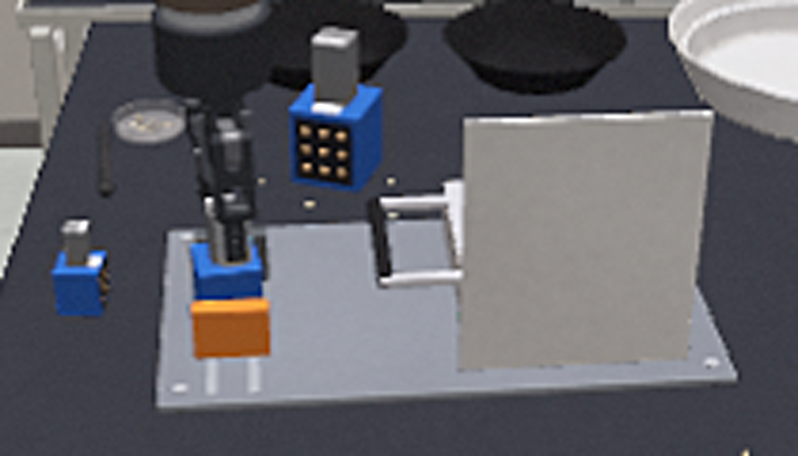

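The carrier (middle-sized; the bigger one sits at top px (181,224), the smaller at (254,291)) is between the open fingers. The near finger is at about (235,215) in the crop, over the grip at (228,225). Closing.

Request:
send_rows --pt "1 0 0 0 0" --pt "1 0 0 0 0" --pt "1 0 0 0 0" --pt "1 0 0 0 0" --pt "1 0 0 0 0" --pt "1 0 0 0 0" --pt "1 0 0 0 0" --pt "1 0 0 0 0" --squeeze 30

```text
time: 4.62
ee_pos: [0.4567, 0.0931, 0.0695]
tcp_rot: [180.0, 0.0, 102.8]
wrist_force: [0.6, -0.5, 3.5]
opening: 0.0218
```

Request:
send_rows --pt "1 0 0 5 0" --pt "1 0 0 5 -10.4" --pt "1 0 0 5 -20.8" --pt "1 0 0 5 -31.2" --pt "1 0 0 5 -41.6" --pt "1 0 0 5 -52" --pt "1 0 0 5 -62.4" --pt "1 0 0 5 -72.8" --pt "1 0 0 5 -83.2" --pt "1 0 0 5 -93.6"

```text
time: 5.88
ee_pos: [0.4562, 0.093, 0.074]
tcp_rot: [180.0, 0.1, 8.9]
wrist_force: [-0.9, -0.0, -1.2]
opening: 0.0216
```

Request:
send_rows --pt "1 0 5 0 -5.7" --pt "1 1 10 0 -5.7" --pt "1 1 10 0 -5.7"

```text
time: 6.25
ee_pos: [0.4574, 0.1033, 0.0741]
tcp_rot: [180.0, 0.0, 3.7]
wrist_force: [-0.4, 0.3, -1.3]
opening: 0.0215
```

Run:
```python
from h import *
print(bot.get_obs()['tcp_rot'],bot.get_obs()['ee_pos'])
for n,b in(("side",(150,270,180,390)),("top",(200,285,205,325))):
    c=bot.camera(n);im=c["pixels"][b[0]:b[1],b[2]:b[3],::-1]; k=3.8 if n=="side" else 6
    cv2.imwrite(f"pics/{n}2.png",cv2.resize(im,None,fx=k,fy=k,interpolation=cv2.INTER_CUBIC))
```

```text
[1.79998064e+02 2.80548826e-02 3.67027844e+00] [0.45742297 0.10332161 0.07412245]
```

View pics/side2.png

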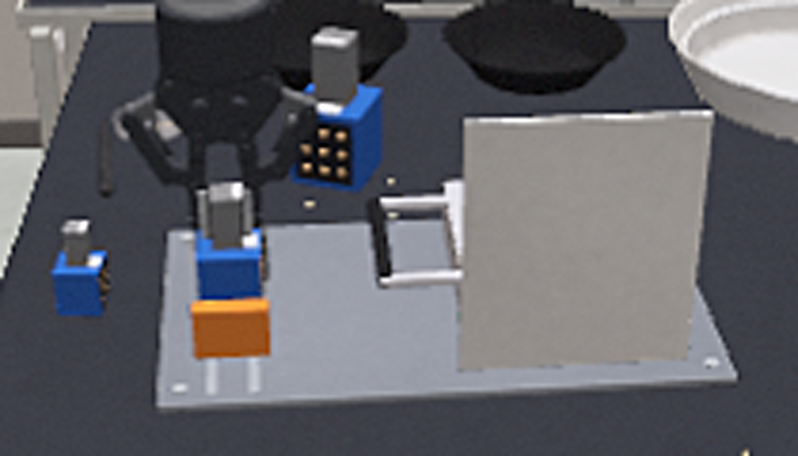

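View pics/top2.png

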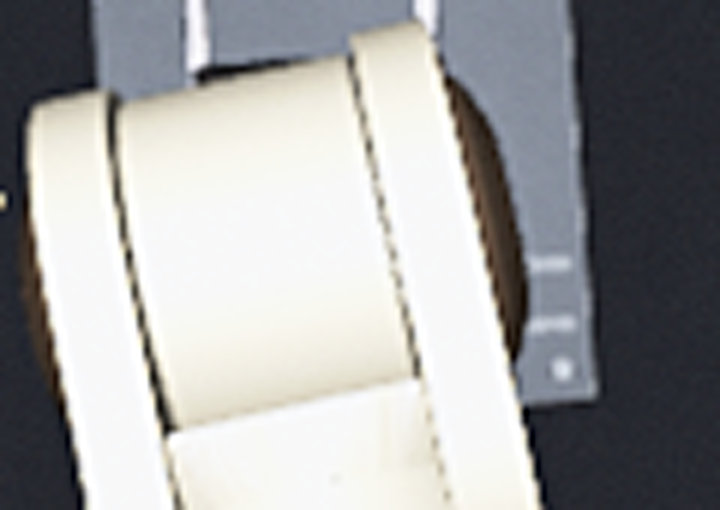

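The carrier is turned. Its dash at crop (250,240) and the seed edge at (263,265) now look right, toward the light box. Next I shift it to the fixed jaw, lower and let go.

Request:
send_rows --pt "1 0.3 5 0 -0.2" --pt "1 0.3 5 -2 -0.2" --pt "1 0.3 5 -4.5 -0.2" --pt "1 0.3 5 -4.5 -0.2" --pt "0 0.3 5 -4.5 -0.2" --pt "0 0.3 5 -4.5 -0.2" --pt "0 0.3 5 -4.5 -0.2" --pt "0 0.3 5 -4.5 -0.2" --pt "0 0.3 5 20 -0.2" --pt "0 0.3 5 60 -0.2"

```text
time: 7.6
ee_pos: [0.457, 0.1079, 0.134]
tcp_rot: [180.0, 0.1, 3.3]
wrist_force: [0.7, 0.5, 0.2]
opening: 0.0854
```

Request:
send_rows --pt "0.5 0 -30 30 0" --pt "1 0 -90 30 0" --pt "1 3 -118 30 0" --pt "1 6 -118 0 0" --pt "1 6 -118 0 0" --pt "1 6 -118 0 0"

```text
time: 8.35
ee_pos: [0.4639, -0.0097, 0.1351]
tcp_rot: [-180.0, -0.0, 3.3]
wrist_force: [1.0, 0.1, 0.4]
opening: 0.0001
```

Run:
```python
from h import *
d=np.load("st.npz");R,t=d["R"],d["t"]
o=bot.get_obs();print(o['time'],o['tcp_rot'],o['ee_pos'],"st",(o['ee_pos'][:2]-t)@R)
for n,b in(("side",(150,270,180,390)),("top",(200,285,205,325))):
    c=bot.camera(n);im=c["pixels"][b[0]:b[1],b[2]:b[3],::-1]; k=3.8 if n=="side" else 6
    cv2.imwrite(f"pics/{n}3.png",cv2.resize(im,None,fx=k,fy=k,interpolation=cv2.INTER_CUBIC))
```

```text
8.35 [-1.79999485e+02 -1.73711039e-02  3.33592523e+00] [ 0.46386426 -0.00969261  0.13507119] st [-0.00120911 -0.12202126]
```

View pics/side3.png

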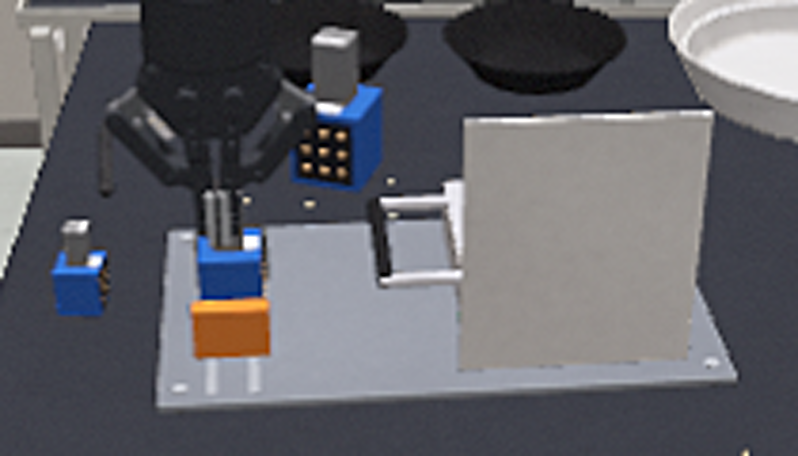

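View pics/top3.png

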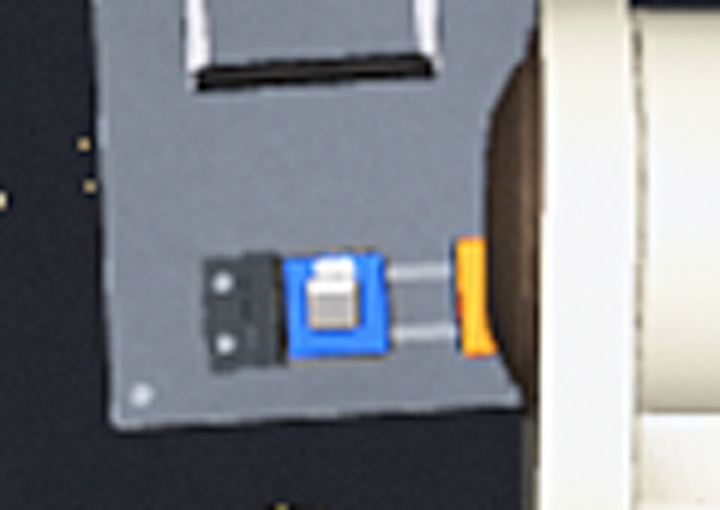

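The carrier stands square against the fixed jaw, with its dashes at (333,270) facing up toward the light box. Lowering to jaw height and pushing.

Request:
send_rows --pt "1 0 0 -50 0" --pt "1 0 0 -93 0.1" --pt "1 0 0 -93 0.1" --pt "1 -1.5 25 -93 0.1" --pt "1 -2.4 40 -93 0.1" --pt "1 -3 50 -93 0.1" --pt "1 -3.6 60 -93 0.1" --pt "1 -4 66 -93 0.1" --pt "1 -4.1 69 -93 0.1" --pt "1 -4.1 69 -93 0.1"

```text
time: 9.7
ee_pos: [0.4594, 0.0594, 0.041]
tcp_rot: [-180.0, 0.1, 3.4]
wrist_force: [-0.2, -0.1, 0.4]
opening: -0.0002
```

Run:
```python
from h import *
d=np.load("st.npz");R,t=d["R"],d["t"]
o=bot.get_obs();print(o['time'],o['tcp_rot'],o['ee_pos'],"st",(o['ee_pos'][:2]-t)@R)
for n,b in(("side",(150,270,180,390)),):
    c=bot.camera(n);im=c["pixels"][b[0]:b[1],b[2]:b[3],::-1]; k=3.8 if n=="side" else 6
    cv2.imwrite(f"pics/{n}4.png",cv2.resize(im,None,fx=k,fy=k,interpolation=cv2.INTER_CUBIC))
```

```text
9.7 [-1.79958239e+02  5.17224501e-02  3.42856337e+00] [0.45937096 0.05935019 0.04098221] st [-0.00152852 -0.05283314]
```

View pics/side4.png

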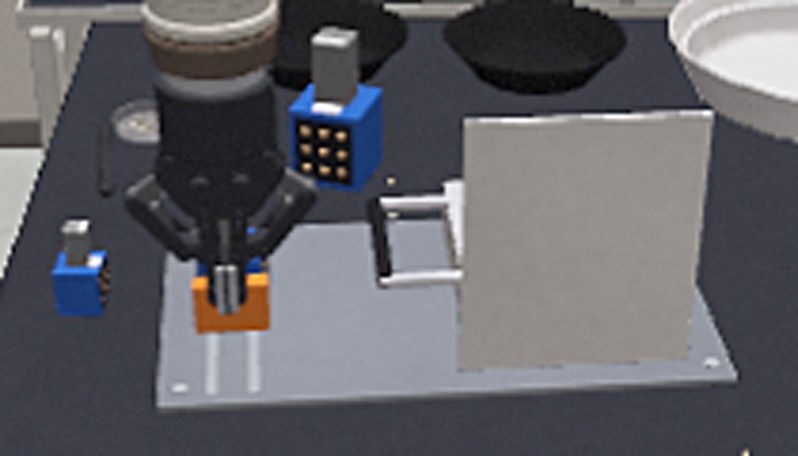

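Request:
send_rows --pt "1 -0.1 2 0 0" --pt "1 -0.2 4 0 0" --pt "1 -0.2 4 0 0"

```text
time: 10.12
ee_pos: [0.4591, 0.0629, 0.041]
tcp_rot: [180.0, 0.1, 3.4]
wrist_force: [-1.6, -3.8, -1.9]
opening: 0.0001
```

Request:
send_rows --pt "1 0 1 0 0" --pt "1 -0.1 2 0 0"

```text
time: 10.38
ee_pos: [0.4591, 0.065, 0.041]
tcp_rot: [180.0, 0.1, 3.4]
wrist_force: [-2.4, -3.6, -2.4]
opening: -0.0001
```

Request:
send_rows --pt "1 -0.1 1 0 0" --pt "1 -0.1 1 0 0"

```text
time: 10.62
ee_pos: [0.4591, 0.0659, 0.0411]
tcp_rot: [180.0, 0.0, 3.4]
wrist_force: [-2.1, -5.4, -2.5]
opening: -0.0001
```

Request:
send_rows --pt "1 -0.1 1 0 0" --pt "1 -0.1 1 0 0"

```text
time: 10.88
ee_pos: [0.4591, 0.066, 0.0411]
tcp_rot: [179.8, 0.0, 3.4]
wrist_force: [-1.7, -11.1, -3.5]
opening: 0.0003
```

Request:
send_rows --pt "1 0 0.7 0 0" --pt "1 0 0.7 0 0"

```text
time: 11.12
ee_pos: [0.4591, 0.066, 0.0412]
tcp_rot: [179.8, 0.0, 3.3]
wrist_force: [-1.7, -14.6, -2.1]
opening: -0.0002
```

Request:
send_rows --pt "1 0 0 0 0" --pt "1 0 0 0 0" --pt "1 0 -15 0 0" --pt "1 2 -40 0 0" --pt "1 2 -60 60 0" --pt "1 2 -60 120 0" --pt "1 2 -60 140 0" --pt "1 2 -60 140 0"

```text
time: 12.12
ee_pos: [0.4624, 0.0078, 0.1831]
tcp_rot: [-180.0, -0.2, 3.4]
wrist_force: [0.2, -0.3, -0.5]
opening: 0.0002
```

Run:
```python
from h import *
d=np.load("st.npz");R,t=d["R"],d["t"]
o=bot.get_obs();print(o['time'],o['tcp_rot'],o['ee_pos'],"st",(o['ee_pos'][:2]-t)@R)
I=lambda q:(np.array(q)[:,:2]-t)@R
for n,b in(("side",(150,270,180,390)),("top",(200,285,205,325))):
    c=bot.camera(n);im=c["pixels"][b[0]:b[1],b[2]:b[3],::-1]; k=3.8 if n=="side" else 6
    cv2.imwrite(f"pics/{n}5.png",cv2.resize(im,None,fx=k,fy=k,interpolation=cv2.INTER_CUBIC))
hsv=cv2.cvtColor(c["pixels"],cv2.COLOR_RGB2HSV)
for nm,lo,hi,z in(("blue",(100,120,80),(125,255,255),.062),("orange",(8,150,120),(20,255,255),.052)):
    m=cv2.inRange(hsv,lo,hi); m[:, :240]=0;m[:,295:]=0;m[:235]=0;m[275:]=0
    r=cv2.minAreaRect(np.argwhere(m)[:,::-1].astype(np.float32)); print(nm,r,I(onz(c,[r[0]],z)),I(onz(c,cv2.boxPoints(r),z)).round(4).tolist())
```

```text
12.125 [-179.95123821   -0.2453899     3.41408621] [0.46242153 0.00777777 0.18313117] st [-0.00159513 -0.10449566]
blue ((259.0, 250.5), (17.0, 16.0), 90.0) [[0.00010215 0.00073921]] [[0.0239, 0.0208], [0.0213, -0.0218], [-0.0236, -0.0192], [-0.021, 0.0232]]
orange ((270.5, 250.0), (18.0, 5.0), 90.0) [[-0.000169   -0.02962176]] [[0.0243, -0.0243], [0.0235, -0.0378], [-0.0245, -0.0349], [-0.0237, -0.0215]]
```

View pics/top5.png

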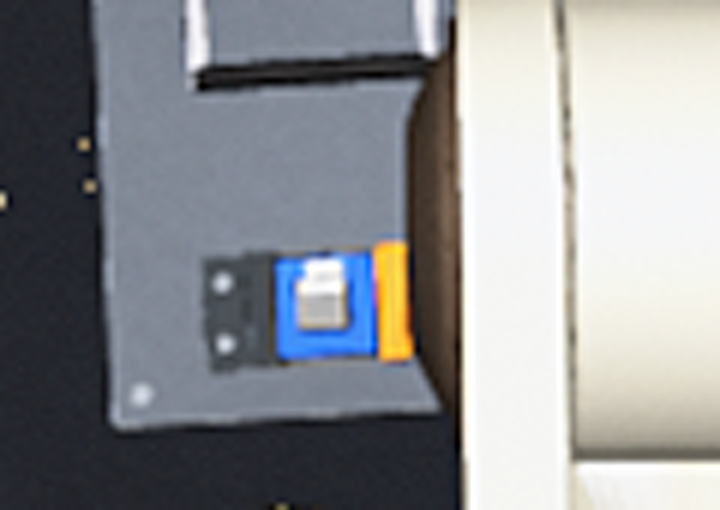

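View pics/side5.png

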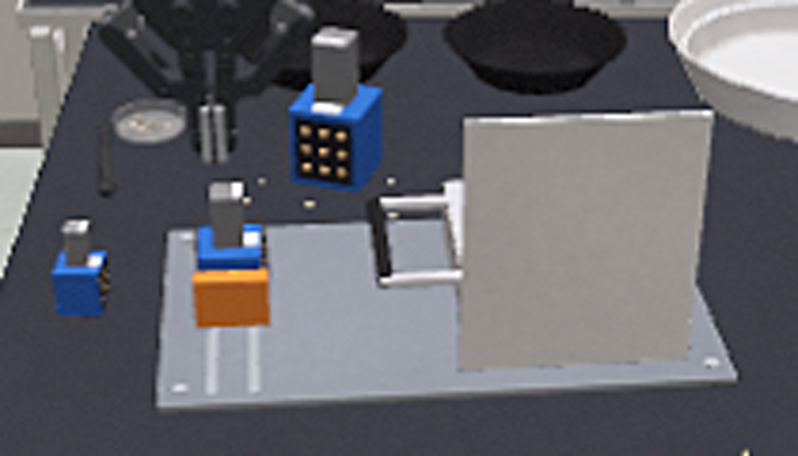

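Carrier and orange jaw are flush: blue is centred at station (0, 1) mm and the jaw's inner face is at about -23 mm. Now to the lid rod.

Request:
send_rows --pt "0.5 30 30 0 0" --pt "0.5 60 60 0 0" --pt "0.5 90 95 0 0" --pt "0.5 100 110.7 0 0" --pt "0.5 100 110.7 0 0" --pt "0.5 100 110.7 -50 0" --pt "0.5 100 110.7 -90 0" --pt "0.5 100 110.7 -90 0"

```text
time: 13.22
ee_pos: [0.5586, 0.1171, 0.0884]
tcp_rot: [179.9, 0.3, 3.4]
wrist_force: [0.7, 0.2, 0.5]
opening: 0.043
```

Run:
```python
from h import *
d=np.load("st.npz");R,t=d["R"],d["t"]
o=bot.get_obs();print(o['time'],o['tcp_rot'],o['ee_pos'],"st",(o['ee_pos'][:2]-t)@R)
for n,b in(("side",(150,270,180,390)),):
    c=bot.camera(n);im=c["pixels"][b[0]:b[1],b[2]:b[3],::-1]; k=3.8 if n=="side" else 6
    cv2.imwrite(f"pics/{n}6.png",cv2.resize(im,None,fx=k,fy=k,interpolation=cv2.INTER_CUBIC))
```

```text
13.225 [179.94667385   0.3356759    3.3703879 ] [0.55855152 0.11706739 0.08840267] st [ 0.10095374 -0.00120518]
```

View pics/side6.png

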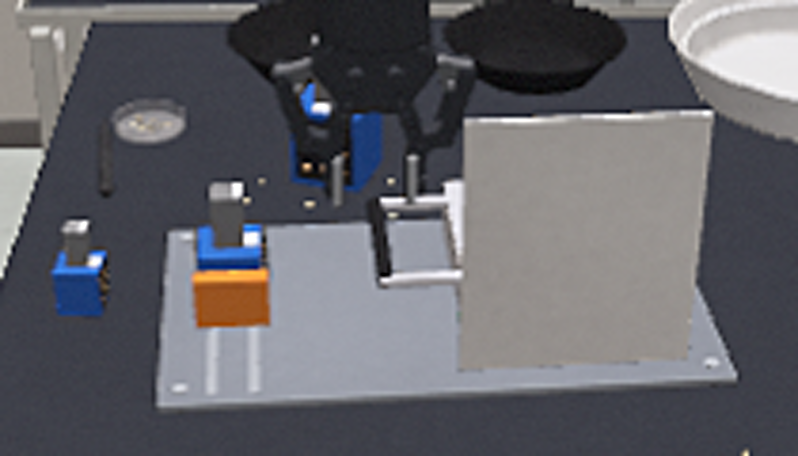

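Request:
send_rows --pt "0.5 0 0 0 0" --pt "0.5 0 0 0 0"

```text
time: 13.52
ee_pos: [0.5621, 0.1185, 0.0933]
tcp_rot: [-180.0, -0.2, 3.4]
wrist_force: [-0.4, -0.4, -0.4]
opening: 0.0426
```

Request:
send_rows --pt "0.5 0.3 0 -20 0" --pt "0.5 0.3 0 -40 0" --pt "0.5 0.3 0 -56 0" --pt "0.5 0.3 0 -56 0" --pt "0.5 0.3 0 -56 0"

```text
time: 14.15
ee_pos: [0.562, 0.1186, 0.0362]
tcp_rot: [-180.0, -0.1, 3.4]
wrist_force: [-0.1, 0.3, 0.8]
opening: 0.0424
```

Run:
```python
from h import *
for n,b in(("side",(150,270,180,390)),):
    c=bot.camera(n);im=c["pixels"][b[0]:b[1],b[2]:b[3],::-1]; k=3.8 if n=="side" else 6
    cv2.imwrite(f"pics/{n}7.png",cv2.resize(im,None,fx=k,fy=k,interpolation=cv2.INTER_CUBIC))
```

```text
(no output)
```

View pics/side7.png

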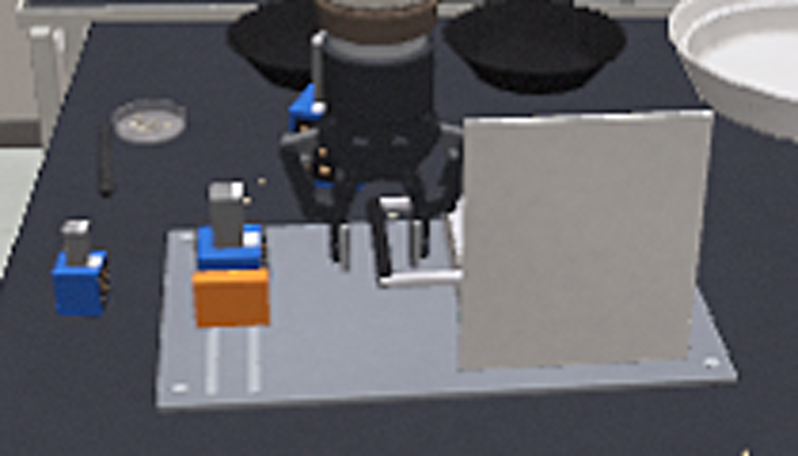

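The rod at crop (380,240) lies between the finger tips at (340,250) and (418,245). Closing.

Request:
send_rows --pt "1 0 0 0 0" --pt "1 0 0 0 0" --pt "1 0 0 0 0" --pt "1 0 0 0 0" --pt "1 0 0 0 0" --pt "1 0 0 0 0" --squeeze 30

```text
time: 14.95
ee_pos: [0.5626, 0.1186, 0.036]
tcp_rot: [-180.0, -0.1, 3.4]
wrist_force: [5.3, 0.2, 0.5]
opening: 0.0108
```

Run:
```python
import numpy as np
from workcell import bot
d=np.load("st.npz");R,t=d["R"],d["t"];o=bot.get_obs();print(o['ee_pos'],(o['ee_pos'][:2]-t)@R)
e=[]
for a in np.linspace(0,.77,11):
    v=R@[.190*(1-np.cos(a)),0]*1e3; print(round(a,3),v.round(1),round(190*np.sin(a),1))
```

```text
[0.56260429 0.11855535 0.03597136] [1.05088906e-01 3.55461933e-05]
0.0 [0. 0.] 0.0
0.077 [0.6 0. ] 14.6
0.154 [2.2 0.1] 29.1
0.231 [5.  0.3] 43.5
0.308 [8.9 0.5] 57.6
0.385 [13.9  0.8] 71.4
0.462 [19.9  1.2] 84.7
0.539 [26.9  1.6] 97.5
0.616 [34.9  2.1] 109.8
0.693 [43.7  2.6] 121.4
0.77 [53.5  3.2] 132.3
```

Request:
send_rows --pt "1 0.1 0 5 0" --pt "1 0.6 0 14.6 0" --pt "1 2.2 0.1 29.1 0" --pt "1 5 0.3 43.5 0" --pt "1 8.9 0.5 57.6 0" --pt "1 13.9 0.8 71.4 0" --pt "1 19.9 1.2 84.7 0" --pt "1 26.9 1.6 97.5 0" --pt "1 34.9 2.1 109.8 0" --pt "1 34.9 2.1 109.8 0"

```text
time: 16.2
ee_pos: [0.598, 0.1207, 0.1448]
tcp_rot: [-180.0, -0.1, 3.4]
wrist_force: [8.9, 1.4, -9.4]
opening: 0.0105
```

Request:
send_rows --pt "1 4.5 0.3 6 0" --pt "1 8.8 0.5 11.6 0" --pt "1 13.5 0.8 17 0" --pt "1 18.6 1.1 22.5 0" --pt "1 18.6 1.1 22.5 0" --pt "1 18.6 1.1 22.5 0"

```text
time: 16.95
ee_pos: [0.6152, 0.1218, 0.1665]
tcp_rot: [-180.0, 0.0, 3.4]
wrist_force: [5.0, 0.5, -6.1]
opening: 0.011
```

Run:
```python
from h import *
d=np.load("st.npz");R,t=d["R"],d["t"]
o=bot.get_obs();p=o['ee_pos'];s=(p[:2]-t)@R;print(o['time'],o['tcp_rot'],p,"st",s)
z=p[2]+.019+.001
print("lid angle", np.arctan2(z-.056,.295-s[0]), "r",np.hypot(z-.056,.295-s[0]))
for n,b in(("side",(150,270,180,390)),("top",(125,215,205,325))):
    c=bot.camera(n);im=c["pixels"][b[0]:b[1],b[2]:b[3],::-1]; k=3.8 if n=="side" else 6
    cv2.imwrite(f"pics/{n}8.png",cv2.resize(im,None,fx=k,fy=k,interpolation=cv2.INTER_CUBIC))
```

```text
16.95 [-1.79998501e+02  4.81876156e-02  3.41512233e+00] [0.61516843 0.12175326 0.16648051] st [1.57750229e-01 5.61591175e-05]
lid angle 0.7601196673714038 r 0.1893743992835698
```

View pics/side8.png

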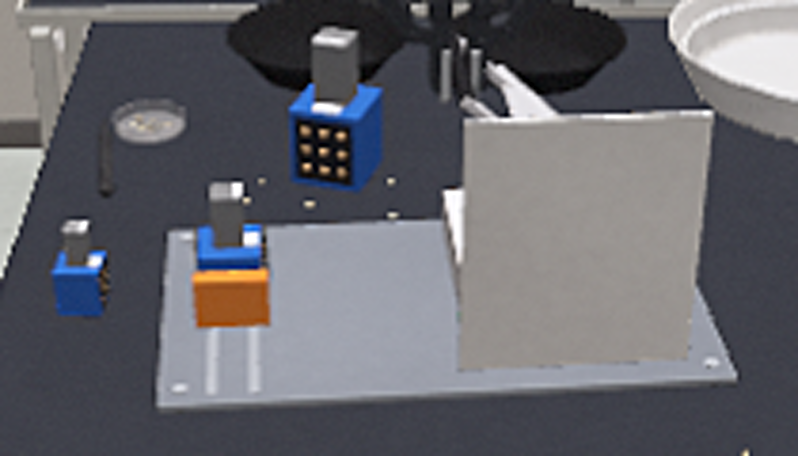

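View pics/top8.png

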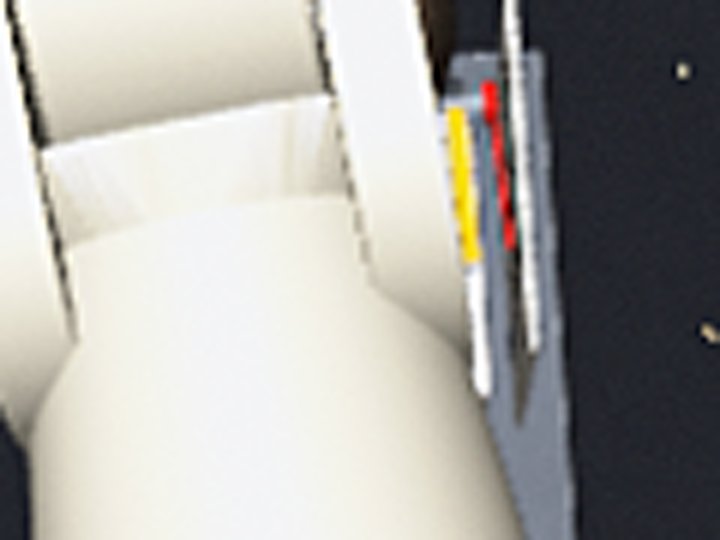

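```bash
cat > m.py <<'E'
from h import *
from scipy.optimize import brentq
d=np.load("st.npz");R,t=d["R"],d["t"]
S=lambda x,y,z:np.r_[R@np.array([x,y])+t,z]
c=bot.camera("top")
def edges(im,kind):
    a=im.astype(float)
    if kind=="red": w=a[:,:,0]-np.maximum(a[:,:,1],a[:,:,2]); sl=(slice(130,180),slice(283,294))
    else: w=np.minimum(a[:,:,0],a[:,:,1])-a[:,:,2]; sl=(slice(130,205),slice(276,288))
    w=np.clip(w,0,None)[sl]; p=w.sum(1); h=np.median(p[p>p.max()*.5])/2; i=np.where(p>h)[0]; a0,b0=i[0],i[-1]
    lo=a0-1+(h-p[a0-1])/(p[a0]-p[a0-1]); hi=b0+(p[b0]-h)/(p[b0]-p[b0+1])
    return 130+lo,130+hi
old=cv2.imread("pics/top0.png")[:,:,::-1]; new=c["pixels"]
for n,im in(("old",old),("new",new)): print(n,"red",edges(im,"red"),"yellow",edges(im,"yel"))
def row(r,a,y,h=0): return proj(c,[S(.295-r*np.cos(a)+h*np.sin(a),y,.056+r*np.sin(a)+h*np.cos(a))])[0,1]
yl=edges(old,"yel");yn=edges(new,"yel");rd=edges(new,"red")
for h in(0.0,.003,.006):
    r1=brentq(lambda r:row(r,0,-.075,h)-yl[1],.05,.19); r0=brentq(lambda r:row(r,0,-.075,h)-yl[0],-.02,.05)
    print("h",h,"stripe r",r0,r1,"lid angle from stripe end",brentq(lambda a:row(r1,a,-.075,h)-yn[1],.2,1.3))
for h in(-.004,-.003,0): print("mark angle, edge h",h,brentq(lambda a:row(.125,a,-.092,h)-rd[1],.2,1.3))
print("hinge row at -92",row(0,0,-.092))
E
python3 m.py
```

```text
old red (np.float64(137.9322033898305), np.float64(166.06179775280899)) yellow (np.float64(144.744708994709), np.float64(190.80138888888888))
new red (np.float64(138.03698979591837), np.float64(166.2762237762238)) yellow (np.float64(142.60301507537687), np.float64(168.24358974358975))
h 0.0 stripe r 0.007446294307579926 0.13738428737315453 lid angle from stripe end 0.779801140380742
h 0.003 stripe r 0.008365421110041288 0.13792570471967305 lid angle from stripe end 0.7606257015114395
h 0.006 stripe r 0.009284547799075732 0.1384671220351652 lid angle from stripe end 0.7419006751218192
mark angle, edge h -0.004 0.7875020390096902
mark angle, edge h -0.003 0.7793638470201026
mark angle, edge h 0 0.755182503227392
hinge row at -92 141.7891969869117
```

Request:
send_rows --pt "1 1.3 0.1 1.5 0" --pt "1 1.3 0.1 1.5 0" --pt "1 1.3 0.1 1.5 0" --pt "1 1.3 0.1 1.5 0" --pt "1 1.3 0.1 1.5 0" --pt "1 1.3 0.1 1.5 0"

```text
time: 17.85
ee_pos: [0.6164, 0.1218, 0.1678]
tcp_rot: [180.0, 0.1, 3.4]
wrist_force: [5.7, 1.3, -7.7]
opening: 0.0108
```

```bash
python3 m.py
python3 - <<'E'
from h import *
d=np.load("st.npz");R,t=d["R"],d["t"]
o=bot.get_obs();p=o['ee_pos'];s=(p[:2]-t)@R;z=p[2]+.02
print(o['time'],o['wrist_force'],o['opening'],np.abs(o['qd']).max(),"lid angle", np.arctan2(z-.056,.295-s[0]))
c=bot.camera("side");cv2.imwrite("pics/side9.png",c["pixels"][:,:,::-1])
E
```

```text
old red (np.float64(137.9322033898305), np.float64(166.06179775280899)) yellow (np.float64(144.744708994709), np.float64(190.80138888888888))
new red (np.float64(138.0568181818182), np.float64(166.24367088607596)) yellow (np.float64(142.65404699738903), np.float64(167.74032258064517))
h 0.0 stripe r 0.007446294307579926 0.13738428737315453 lid angle from stripe end 0.7904560616337302
h 0.003 stripe r 0.008365421110041288 0.13792570471967305 lid angle from stripe end 0.7712125092700244
h 0.006 stripe r 0.009284547799075732 0.1384671220351652 lid angle from stripe end 0.7524127205886552
mark angle, edge h -0.004 0.7882804957008192
mark angle, edge h -0.003 0.7801425770796977
mark angle, edge h 0 0.7559615851430153
hinge row at -92 141.7891969869117
17.9 [ 7.73839737  1.05911442 -9.40270772] 0.011116517332696583 0.0727382946888741 lid angle 0.7696415484856798
```

View pics/side9.png

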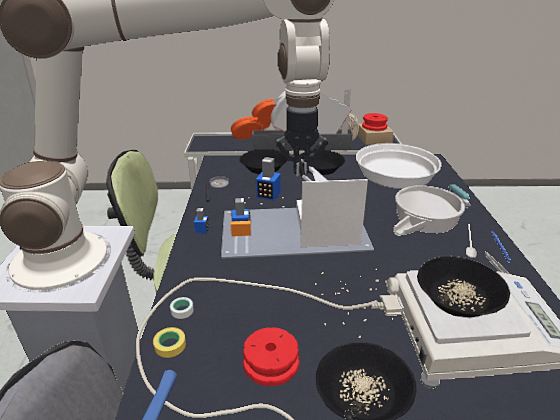

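The lid is held at about 0.77 rad with the rod in the fingers at (303,165). The carrier is clamped at (240,220), and the tapes at (170,342) and (181,307) and the dish at (219,182) have not moved. Handing in.

```bash
python3 -c "
from workcell import bot
print(bot.job_done())"
```

```text
the job is handed in; nothing more can be done
None
```

I turned the carrier about 99° so its seed face looks at the light box, set it against the fixed jaw and pushed the orange jaw shut. I then lifted the lid by its rod and handed the job in at about 18 s with the gripper still holding it. The hand-in gave no verdict.

**Carrier and jaw:** The top view, taken after the gripper let go and before the lid was lifted, put the carrier's centre within about 1 mm of the seat's middle. It looked square to the jaws, with no gap at either jaw. The jaw stopped dead as the push rose to about 15 N. I did not read the jaw value or the carrier's angle more exactly than that.

**Lid:** The gripper's position gives a lid angle of 0.770 rad, and the stripe on the lid's edge gives 0.75 to 0.79 depending on its assumed height.

**Red mark:** It reads 0.756 to 0.788 rad depending on the arm's thickness, which I could not measure. That puts the lid within about 0.02 rad of it by gripper position, and within about 0.04 at worst by the stripe; the limit is 0.07.

**Bystanders:** The mark's tip moved about 0.2 pixel in the top view, within measuring noise. By eye in the side view, the tape rolls and the dish are where they started.

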